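# Click the stop sleeve onto the pastry press post

### The arm

A 6-joint arm with a two-finger parallel gripper is mounted at the origin on the work surface. World frame = base frame: x ahead of the robot, y to its left, z up, the work surface at z = 0. Lengths are in m, angles in rad, forces in N, time in s.
With the tool pointing down it reaches from about 0.35 to 0.775 m from the base axis. Payload 7.3 kg.
Tool frame: the origin (TCP) lies on the front face of the gripper's body, between the roots of the fingers; the fingertips stand 66 mm ahead of it and the grasp point (between the pads) lies 47 mm ahead of it; z points along the fingers, y is the direction in which the jaws open and shut (so a half turn about z gives the same grasp; the last joint's range is limited). The gripper opens to 92 mm and grips with 3 to 60 N. Pads are 19 mm wide; open, the fingers measure 130 mm over their backs; the gripper's body (75 mm by 190 mm) begins 47 mm behind the grasp point.
Start: joints at [0.998, 0.342, 1.524, -0, 1.275, -0.146], TCP at [0.217, 0.478, 0.292] pointing down, gripper open.
Joint ranges: [-2.53, 2.53], [-0.77, 2.02], [0.04, 2.7], [-1, 4.14], [0.28, 2.66], [-3.11, 3.11]. Speed limits (rad/s): [2.57, 2.57, 3.14, 3.14, 3.14, 3.14].

### API

Orientations are given as [roll, pitch, yaw] about the fixed x, y, z axes, in that order (R = Rz(yaw) Ry(pitch) Rx(roll)).
In Python, from cell import observe, read_camera, hand_in, search_frame, tip_of gives the robot as it stands. The module is installed in compiled form; this text tells all that it offers.
- The arm moves only by the tool apply_moves, never from a script. Its argument "motion" is a list of rows, each an object with "offset": the shift along the tool's x, y, z in mm, a list of three; "rotation": the turn, a rotation vector about the tool's x, y, z in rad, a list of three. In form: [{"offset": [x, y, z], "rotation": [rx, ry, rz]}, ...]. A call has 1 to 12 rows; each row shifts and turns the pose as measured when the row begins, along the tool's axes as they then stand; what a row does not reach is not made up. A row lasts 1/12 s, in which the tool goes at most 41.7 mm and 7.16 degrees, less where a joint would pass 70% of its speed; a pose out of reach is approached as far as the arm can. A call with a gripper value outside its range is refused whole. "grip" is the closure, from 0 (fully open) to 1 (shut), set as the call begins (left out, the last holds). The fingers move at their own pace and stop on an object; "grip_force" is the grip in N (left out, the last holds). Time passes only in rows, so rows that do not move let the fingers close. It gives the time, the measured TCP pose, the force and the opening at its end, in the units of the state.
- observe(): the state, without advancing time (a new reading comes with each control period).
- read_camera(name): name is "scene" or "top"; returns a dict with "img" (400x640x3 uint8, red, green, blue), "camera_matrix" (3x3 intrinsics, pixels), "R" (3x3) and "t" (3): a world point X has camera coordinates R X + t. Camera axes: x right, y down, z forward; pixel columns grow to the right and rows downward; lengths in m; the calibration is good to about 2 mm. A picture is of the moment at which its call begins. There is no depth.
- hand_in(): hands the job in, once; it reports no verdict.
Trained networks look in a picture, given as the dict that the camera call returned (one of the last four; its "shot" number tells which), for a name from the list of things; names that differ only in an ending like _2 or _b are one class to them, and where a whole thing is asked for, a point or a joint stands for the part that bears it (a point fixed in the world has none). Each returns a list of dicts, best first, with "score" (0 to 1); they miss things now and then, are a little off and sometimes report something else, mostly with a low value. They report only what shows in the picture. A call takes as long as a camera call. They do not tell look-alikes from the thing itself.
- search_frame(query, picture): "location" ([x, y, z] in m, in world coordinates, good to about 4 mm: the middle of the surface that is visible of it).
- tip_of(query, picture): "location" ([x, y, z] in m, in world coordinates, good to about 4 mm: a listed point, or the origin of a listed thing).
The state is a dict: "time": time; "qpos": joint angles; "qvel": joint speeds; "joint_efforts": joint torques, N m; "tool_pos": TCP position; "tool_rot": TCP orientation; "contact_force": force on the tool from outside, world axes, zero at the start; "torque": the same for the moment, N m; "opening": finger opening in m.
Only numpy, scipy, OpenCV 4.12 (cv2) and the standard library are available. Lean on these libraries where they do the work, as an engineer would, in place of code of your own. Each camera call takes 0.05 s, during which the arm holds its last target.

### The job

Take the loose tall brass stop sleeve from the sheet pan and slide it in your grip down the bare guide post of the pastry press until the post's sprung ball clicks into the groove inside the sleeve. Stop at the click without forcing it, keep it still there in your grip for about half a second, and only then let go, so that the sleeve stays locked there; leave everything else where it is.

Things in the scene. Friction and masses are not known exactly. Their poses are not given: they have to be found in the camera images.
- sleeve: Loose brass stop sleeve: upright twelve-sided tube, 70 mm tall, 34 mm across the flats outside, bore 18 mm, 0.08 to 0.17 kg, standing on end on the sheet pan. Both ends are alike. Origin: centre of its underside, z up along the bore.
- sleeve_groove (a point): Middle of the sleeve's hidden inner groove, on its axis, 35 mm above the underside. The groove runs all round the bore at mid height, 11 mm wide and 3.7 mm deep. It clicks when it comes level with the post's ball.
- post: Bare guide post: upright steel rod, 16 mm in diameter, 115 mm tall, top 9 mm tapered to a 9 mm tip. Origin: centre of its foot, on the top face of the press's base plate; z up. A sprung ball looks out of a dark slot on its -x side. The ball's height was set by hand and differs every time: 45 to 79 mm above the origin. Only the ball holds the sleeve, its underside then 10 to 44 mm above the base plate.
- post_tip (a point): Centre of the bare post's tip, 115 mm above its foot. The sleeve must be threaded on from here. Its underside meets the ball 4 mm above the ball's middle; the groove clicks about 39 mm further down.
- ball (a joint): How far the ball (12 mm, 4 mm proud of the rod) is pushed in, m: 0 = out, 0.0015 to 0.004 = pressed by the bore, 0 again = clicked in the groove. Spring 5 N at 0, 0.4 N more per mm, towards the post's -x. Going down one feels 2 to 8 N up and 3 to 5 N sideways as the lower edge rides over the ball, less along the bore, a release at the groove, 2 to 8 N up at its far edge. Let go within 2 mm of the middle it stays clicked.
- press: Grey base plate of the pastry press, 150 x 250 mm, 15 mm thick, fixed; origin: centre of the underside. A post stands 80 mm to either side of its centre along its y; a 72 mm steel disc, 12 mm high, lies between them.
- post_done: The other post of the press, like the bare one, already carrying its sleeve (fixed). Which end it stands at differs, and its sleeve's height tells nothing about the bare post's ball. Origin: centre of its foot.
- pan: Aluminium sheet pan, 330 x 290 mm, rim 22 mm high; the inside floor is 3 mm above its origin (centre of the underside). Fixed.
- spacer: Bystander: low wide brass ring, 44 mm across, 26 mm tall, on the pan. Origin: centre of its underside.
- cutter: Bystander: thin steel ring cutter, 60 mm across, 35 mm tall, on the pan. Origin: centre of its underside.
- biscuit1: Bystander: fish-shaped baked biscuit, about 80 x 52 x 12 mm, on the pan. Origin: underside of its round part.
- biscuit2: Bystander: the same kind of biscuit, on the pan.
- jar: Bystander: glass jar, 66 mm across, 100 mm tall, beyond the press. Origin: centre of its underside.
- bowl: Bystander: steel bowl, 120 mm across, 50 mm tall, right of the press. Origin: centre of its underside.
- scraper: Bystander: dough scraper lying flat left of the pan, about 95 x 130 mm, 18 mm thick. Origin: under its blade.
There are look-alikes about, which are no part of the job. Leave any green or pink look-alike of the sleeve alone.

How it is judged:
By the outcome, as a careful person would: the job done as asked, in the order asked, and still so for the second after the job is handed in, with the robot touching nothing.
It also fails if it takes over 61 s, if anything falls off the work surface, if the arm or the gripper's body presses on something with over 40 N, if the wrist force passes 120 N, or if a joint passes its speed limit or range.

## Working session

There is one attempt and no reset: what is moved stays moved. The work goes in short steps, Python scripts to look and compute and a tool call to move; the robot and the scene stay as the last step left them, time stands still between calls to the robot, and variables do not carry over. Pictures are saved under pics/ and viewed, and the job is handed in when it is done.

Besides the shell and the picture viewer there is one more tool, called as name([rows], argument=value, ...), one row to a line, values as JSON. apply_moves: Moves the arm, as the interface text tells. Its arguments: {"type":"object","properties":{"motion":{"type":"array"},"grip":{"type":"number"},"grip_force":{"type":"number"}},"required":["motion"]}

```bash
mkdir -p pics
cat > h.py <<'E'
import numpy as np, cv2
from cell import observe, read_camera, hand_in, search_frame, tip_of
def save(p,n): cv2.imwrite('pics/'+n,cv2.cvtColor(p['img'],cv2.COLOR_RGB2BGR))
def proj(p,X):
    c=p['R']@np.array(X,float)+p['t']; u=p['camera_matrix']@c; return u[:2]/u[2]
def ray(p,uv,z):
    d=p['R'].T@np.linalg.inv(p['camera_matrix'])@np.array([uv[0],uv[1],1.]); o=-p['R'].T@p['t']
    return o+d*(z-o[2])/d[2]
E
python3 - <<'E'
from h import *
s=observe(); print(s)
for n in('scene','top'):
    p=read_camera(n); save(p,n+'1.png'); print(n,-p['R'].T@p['t'])
    for q in('sleeve','post','post_tip','post_done','press','spacer'):
        for r in tip_of(q,p)[:4]: print(q,r['score'],np.round(r['location'],4),np.round(proj(p,r['location'])))
E
```

```text
{'time': 0.0, 'qpos': array([ 9.98004266e-01,  3.42738845e-01,  1.52501211e+00, -3.55859336e-05,
        1.27541307e+00, -1.46000022e-01]), 'qvel': array([ 0.00071385,  0.00016214,  0.0011787 ,  0.00080812,  0.0003979 ,
       -0.00119525]), 'joint_efforts': array([-2.17952487e-05, -4.31239700e+01, -2.44218493e+01,  7.19089690e-02,
        5.59267402e-02, -9.50873232e-05]), 'tool_pos': array([0.21714348, 0.47764964, 0.29153824]), 'tool_rot': array([-3.14003305e+00, -1.94939312e-04,  2.71481085e+00]), 'contact_force': array([ 0.76539063, -0.84849862, -0.52084604]), 'torque': array([ 0.0571882 , -0.00901202, -0.01886629]), 'opening': 0.09201862056726333}
scene [0.8932092  0.62709571 0.92264447]
sleeve 0.77 [0.5929 0.1781 0.0073] [334. 264.]
sleeve 0.72 [ 5.244e-01  1.120e-02 -1.000e-04] [325. 215.]
sleeve 0.7 [ 0.6862  0.0025 -0.001 ] [276. 235.]
sleeve 0.51 [4.437e-01 1.000e-04 1.700e-03] [345. 202.]
post 0.69 [ 0.526  -0.2684  0.0135] [283. 158.]
post_tip 0.7 [ 0.5249 -0.2642  0.1266] [281. 133.]
post_done 0.67 [ 0.525  -0.1083  0.0194] [306. 186.]
press 0.69 [ 0.5269 -0.1901  0.0031] [294. 174.]
press 0.69 [0.5933 0.1775 0.0362] [334. 258.]
spacer 0.48 [0.4842 0.2857 0.004 ] [389. 277.]
top [0.31709008 0.01783736 1.81069756]
sleeve 0.68 [ 6.911e-01  5.700e-03 -5.000e-04] [320. 161.]
sleeve 0.61 [0.5918 0.1793 0.0068] [273. 186.]
sleeve 0.53 [ 0.5236  0.0112 -0.0009] [317. 206.]
sleeve 0.44 [0.6181 0.0131 0.003 ] [318. 180.]
post 0.53 [ 0.5297 -0.2689  0.0131] [394. 206.]
post_tip 0.46 [ 0.5283 -0.2691  0.1304] [400. 202.]
post_done 0.54 [ 0.5264 -0.1065  0.0173] [350. 205.]
post_done 0.5 [ 0.7791 -0.0044  0.0008] [324. 138.]
press 0.93 [ 0.5273 -0.1917 -0.0038] [372. 206.]
spacer 0.58 [0.4839 0.2911 0.0058] [241. 214.]
```

Run:
```python
import cv2
a=cv2.imread('pics/scene1.png');b=cv2.imread('pics/top1.png')
cv2.imwrite('pics/s2.png',cv2.resize(a[100:310,230:460],None,fx=3.3,fy=2.8,interpolation=2)[:600])
cv2.imwrite('pics/t2.png',cv2.resize(b[110:280,210:430],None,fx=3.5,fy=3.5,interpolation=2))
```

```text
(no output)
```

View pics/scene1.png

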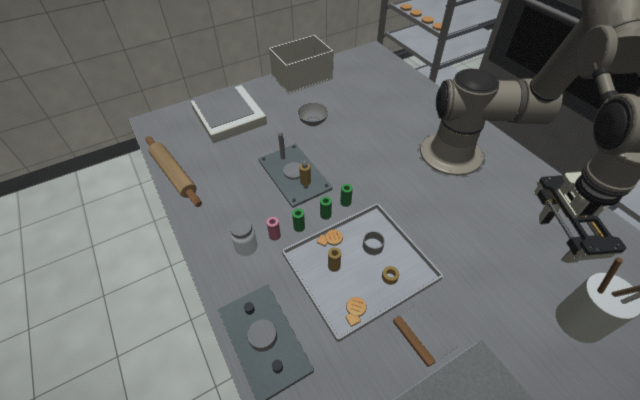

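View pics/s2.png

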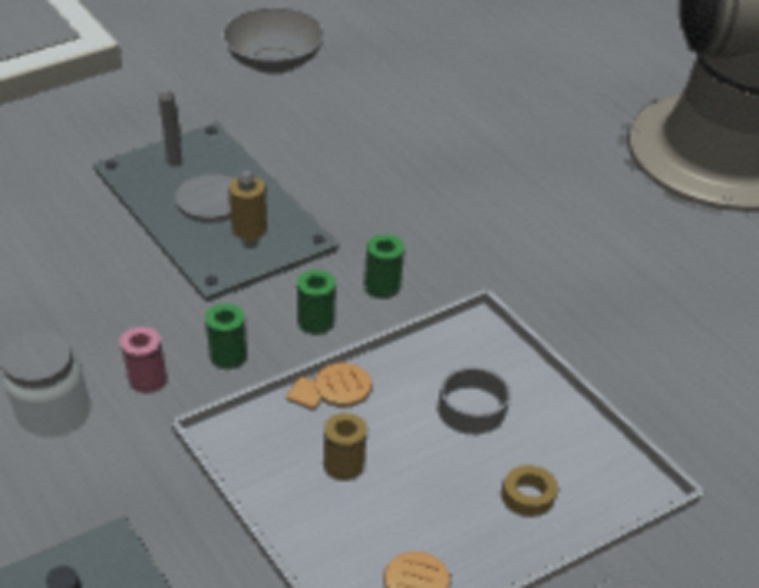

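View pics/t2.png

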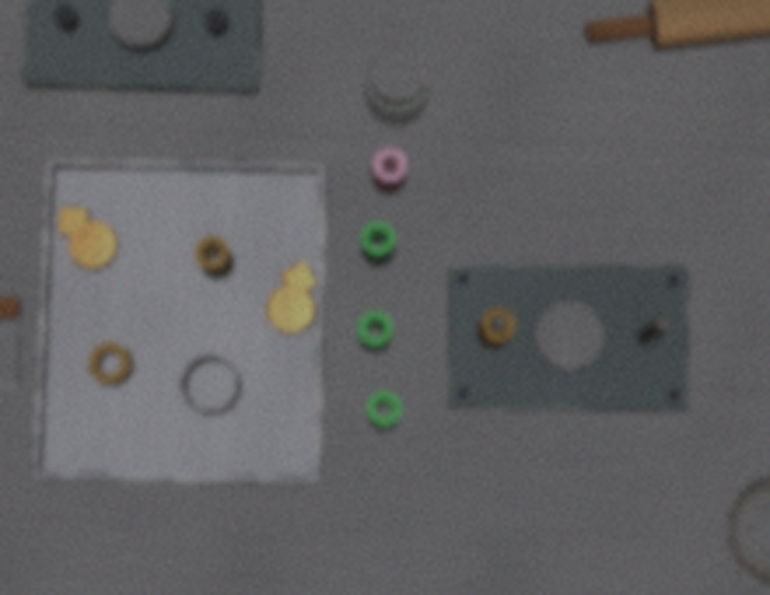

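Candidates in the scene picture are:
- the brass tube on the pan at (334,258)
- green tubes at (299,220), (326,208) and (346,195)
- a pink tube at (273,228)
- the fixed sleeve on the done post at (305,174)
- the low spacer at (390,275)

I choose the tall brass tube at (334,258). Next I refine its position and the post's.

```bash
cat >> h.py <<'E'
def avg(n,k):
    im=0
    for i in range(k):
        p=read_camera(n); im=im+p['img'].astype(float)/k
    q=dict(p); q['avg']=im
    return q,p
def circ(x,y,z,r,n=48):
    a=np.linspace(0,2*np.pi,n); return [(x+r*np.cos(t),y+r*np.sin(t),z) for t in a]
def draw(q,rect,f,shapes,name):
    u0,v0,u1,v1=rect
    im=cv2.resize(np.clip(q['avg'][v0:v1,u0:u1]*1.3,0,255).astype(np.uint8)[:,:,::-1],None,fx=f,fy=f,interpolation=cv2.INTER_NEAREST)
    im=np.ascontiguousarray(im)
    for S,c in shapes:
        pts=np.array([(proj(q,X)-[u0,v0]+0.5)*f for X in S]).astype(np.int32)
        cv2.polylines(im,[pts.reshape(-1,1,2)],False,c,1)
    cv2.imwrite('pics/'+name,im); return im
E
python3 - <<'E'
from h import *
import pickle
D={}
for n in('scene','top'):
    q,p=avg(n,8); D[n]=q
    for qq in('sleeve','post','post_tip','post_done'):
        for r in tip_of(qq,p)[:1]: print(qq,r['score'],np.round(r['location'],4))
    print(p['camera_matrix'].tolist(), n)
pickle.dump(D,open('D.pkl','wb'))
post=(.5265,-.2672); sl=(.5925,.1787)
S=[(circ(*post,.015,.008),(0,255,255)),(circ(*post,.121,.008),(0,255,255)),(circ(*post,.130,.0045),(0,0,255)),(circ(*sl,.003,.0174),(255,0,0)),(circ(*sl,.073,.0174),(0,255,0)),(circ(*sl,.073,.009),(0,255,0))]
a=draw(D['scene'],(262,120,302,170),12,S,'a1.png')
b=draw(D['scene'],(314,235,354,285),12,S,'b1.png')
cv2.imwrite('pics/c1.png',cv2.resize(np.hstack([a,b]),(800,500)))
a=draw(D['top'],(380,185,420,225),10,S,'a1.png')
b=draw(D['top'],(253,165,293,205),10,S,'b1.png')
cv2.imwrite('pics/c2.png',np.hstack([a,b]))
print(observe()['time'])
E
```

```text
sleeve 0.8 [ 0.6152  0.01   -0.0016]
post 0.62 [ 0.5265 -0.2709  0.0113]
post_tip 0.68 [ 0.5292 -0.2691  0.1303]
post_done 0.84 [ 0.524  -0.1078  0.0169]
[[377.285154152607, 0.0, 315.5237572778353], [0.0, 377.285154152607, 201.3705349511479], [0.0, 0.0, 1.0]] scene
sleeve 0.59 [0.6926 0.007  0.0011]
post 0.47 [ 0.53   -0.27    0.0154]
post_tip 0.36 [ 0.5309 -0.2689  0.1286]
post_done 0.45 [ 0.5258 -0.108   0.0141]
[[493.7942176867147, 0.0, 313.4936452514111], [0.0, 493.7942176867147, 195.11462674346504], [0.0, 0.0, 1.0]] top
1.9
```

View pics/c1.png

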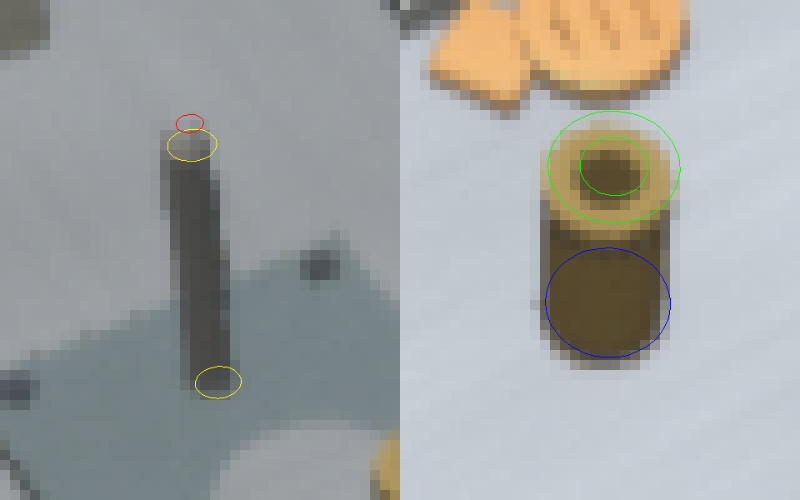

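View pics/c2.png

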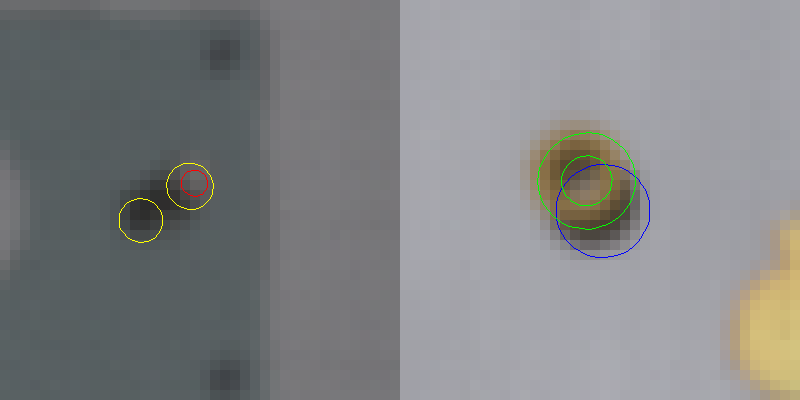

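```bash
cat > fit.py <<'E'
from h import *
import pickle
from scipy.ndimage import map_coordinates, gaussian_filter
D=pickle.load(open('D.pkl','rb'))
def edge_center(q,z,r,xy0,ch=None):
    pass
# sleeve: segment brass by colour (r-b) vs pan, weighted silhouettes
for n,rect in(('scene',(318,238,352,278)),('top',(260,170,284,200))):
    q=D[n]; u0,v0,u1,v1=rect; im=q['avg'][v0:v1,u0:u1]
    bg=np.median(np.r_[im[0],im[-1]],0)
    print(n,bg)
# model-based: coverage fit of silhouette (convex hull of two circles) to background-difference mask
from scipy.optimize import minimize
def sil(q,xy,zs,rs,rect,ss=6):
    u0,v0,u1,v1=rect
    P=np.array([proj(q,X) for z,r in zip(zs,rs) for X in circ(*xy,z,r,64)])
    h=cv2.convexHull(((P-[u0,v0]+.5)*ss*16).astype(np.int32).reshape(-1,1,2))
    m=np.zeros(((v1-v0)*ss,(u1-u0)*ss),np.uint8); cv2.fillConvexPoly(m,h,255,cv2.LINE_8,4)
    return cv2.resize(m/255.,(u1-u0,v1-v0),interpolation=cv2.INTER_AREA)
def fit(q,rect,xy0,zs,rs,mask,sig=.7):
    def c(d):
        m=gaussian_filter(sil(q,(xy0[0]+d[0]/1000,xy0[1]+d[1]/1000),zs,rs,rect),sig)
        return ((m-mask)**2).sum()
    r=minimize(c,[0,0],method='Nelder-Mead',options=dict(initial_simplex=[[0,0],[4,0],[0,4]],xatol=.05))
    return xy0+r.x/1000,r.fun
if __name__=='__main__':
  for nm,xy,zs,rs,rects in(('sleeve',(.5925,.1787),(.003,.073),(.0174,.0174),dict(scene=(318,240,350,278),top=(262,174,282,196))),
     ('post',(.5265,-.2672),(.015,.121,.13),(.008,.008,.0045),dict(scene=(272,128,294,162),top=(386,196,405,214)))):
    for n in('scene','top'):
        q=D[n]; u0,v0,u1,v1=rects[n]; im=q['avg'][v0:v1,u0:u1]
        if nm=='sleeve':
            bg=np.median(im[0],0); d=(im[:,:,2]); d=np.clip((bg[2]-d)/(bg[2]-90)*1.0,0,1)
        else:
            d=im.mean(2); d=np.clip((115-d)/(40),0,1)
        r=fit(q,rects[n],np.array(xy),zs,rs,d); print(nm,n,np.round(r[0],4),r[1],d.sum())
        np.set_printoptions(linewidth=200)
        if nm=='post': print(im.mean(2).astype(int))
E
python3 fit.py
python3 - <<'E'
from h import *
import pickle
D=pickle.load(open('D.pkl','rb'))
print(ray(D['scene'],(334.5,252.3),.073))
E
```

```text
scene [151.875  155.0625 160.8125]
top [127.5  127.75 132.75]
sleeve scene [0.5962 0.1812] 66.00644342309573 327.15
sleeve top [0.5958 0.1828] 4.354169654469513 131.30792682926827
post scene [ 0.5316 -0.2605] 45.841551256689336 235.809375
[[124 122 122 122 123 124 125 125 125 125 124 124 123 121 121 122 123 122 122 122 122 122]
 [124 123 122 121 122 122 124 124 124 124 124 123 123 122 121 121 122 122 122 121 121 122]
 [124 123 122 122 122 122 122 124 124 124 124 123 122 123 122 120 121 121 123 122 122 122]
 [123 123 123 121 121 121 121 123 123 122 123 123 122 122 122 121 120 121 121 122 121 121]
 [123 122 123 121 121 119 118 119 119 112 118 122 123 121 122 122 121 120 121 121 121 122]
 [122 122 121 121 121 118 105 104 105  92  99 120 123 122 122 121 121 120 120 120 121 120]
 [122 121 121 121 121 119  98  97  95  86  81 118 122 123 122 121 121 121 120 120 120 121]
 [122 121 121 121 120 117  86  88  88  81  71 116 122 123 121 121 121 121 121 119 119 120]
 [121 121 120 120 120 117  80  63  61  58  63 112 121 122 122 122 120 121 121 120 119 120]
 [120 120 120 120 120 115  80  59  56  54 
[... 2712 characters left out ...]
 71]
 [70 70 70 70 70 68 67 60 54 45 43 52 65 74 74 72 71 72 70]
 [71 72 70 71 69 66 57 51 41 36 36 41 54 63 69 70 71 71 71]
 [71 71 72 71 69 65 52 40 33 35 35 38 46 58 68 71 70 70 72]
 [71 72 72 71 69 63 50 37 35 39 45 48 52 62 68 71 71 72 71]
 [70 71 71 70 70 65 55 43 43 48 54 59 61 66 70 71 72 72 71]
 [70 70 70 72 71 68 63 56 55 58 63 64 67 70 71 71 71 72 72]
 [72 72 72 71 71 69 68 67 66 66 68 67 70 71 70 71 71 71 72]
 [70 71 72 72 72 70 70 70 69 71 72 71 71 71 72 72 70 71 71]
 [72 71 72 71 71 70 71 69 71 72 70 71 72 70 71 71 71 72 70]
 [71 72 71 72 73 72 71 70 72 70 71 71 72 71 70 69 72 73 72]
 [71 71 71 71 72 72 72 72 69 72 71 71 72 71 71 72 71 71 72]]
[0.59531482 0.18120283 0.073     ]
```

```bash
cat > fp.py <<'E'
from fit import *
q=D['scene']; rect=(272,128,294,162); u0,v0,u1,v1=rect
I=q['avg'][v0:v1,u0:u1].mean(2)
bg=np.full(I.shape,98.); bg[:22,:9]=121; bg[:18]=121
m=np.clip((bg-I)/(bg-57),0,1); m[m<.12]=0; m[:, 14:]=0; m[22:,:7]=0
m[5,6:11]=[.6,.75,.8,.9,.7]; m[6:8,6:11]=np.maximum(m[6:8,6:11],[.75,1,1,1,.9])
for zs,rs in (((.015,.121,.13),(.008,.008,.0045)),):
    r=fit(q,rect,np.array((.5265,-.2672)),zs,rs,m,.4); print(r,m.sum(),sil(q,r[0],zs,rs,rect).sum())
# upper/lower separately
for a,b in((0,14),(14,34)):
    def c(d):
        s=gaussian_filter(sil(q,(.5265+d[0]/1000,-.2672+d[1]/1000),zs,rs,rect),.4); return ((s-m)[a:b]**2).sum()
    r=minimize(c,[0,0],method='Nelder-Mead',options=dict(initial_simplex=[[0,0],[4,0],[0,4]])); print(a,b,r.x,r.fun)
# top camera: post tip bright cap & dark foot
q=D['top']
for u,v,z in((399.2,202.2,.128),(393.6,205.0,.02)): print(ray(q,(u,v),z))
E
python3 fp.py
```

```text
scene [151.875  155.0625 160.8125]
top [127.5  127.75 132.75]
(array([ 0.52883466, -0.26766247]), np.float64(4.578528314551858)) 126.88787474593497 135.27777878567576
0 14 [4.22736406 4.06816959] 1.1731464770821787
14 34 [ 1.25557423 -3.16089439] 0.841998552868706
[ 0.5289034  -0.26836645  0.128     ]
[ 0.53159063 -0.26638573  0.02      ]
```

apply_moves([
  {"offset":[-38.9,-9.4,0],"rotation":[0,0,0]},
  {"offset":[-38.9,-9.4,0],"rotation":[0,0,0]},
  {"offset":[-38.9,-9.4,0],"rotation":[0,0,0]},
  {"offset":[-38.9,-9.4,0],"rotation":[0,0,0]},
  {"offset":[-38.9,-9.4,0],"rotation":[0,0,0]},
  {"offset":[-38.9,-9.4,0],"rotation":[0,0,0]},
  {"offset":[-38.9,-9.4,0],"rotation":[0,0,0]},
  {"offset":[-38.9,-9.4,0],"rotation":[0,0,0]},
  {"offset":[-38.9,-9.4,0],"rotation":[0,0,0]},
  {"offset":[-38.9,-9.4,0],"rotation":[0,0,0]},
  {"offset":[-38.9,-9.4,0],"rotation":[0,0,0]},
  {"offset":[-38.9,-9.4,0],"rotation":[0,0,0]},
], grip=0)

```text
time: 2.9
tool_pos: [0.6054, 0.1774, 0.2922]
tool_rot: [3.137, -0.001, 2.73]
contact_force: [0.2, 1.3, -0.6]
opening: 0.0917
```

apply_moves([
  {"offset":[0,0,8],"rotation":[0,0,0.115]},
  {"offset":[0,0,8],"rotation":[0,0,0.115]},
  {"offset":[0,0,8],"rotation":[0,0,0.115]},
  {"offset":[0,0,8],"rotation":[0,0,0.115]},
  {"offset":[0,0,8],"rotation":[0,0,0.115]},
  {"offset":[0,0,8],"rotation":[0,0,0.115]},
  {"offset":[0,0,8],"rotation":[0,0,0.115]},
  {"offset":[0,0,8],"rotation":[0,0,0.115]},
  {"offset":[0,0,8],"rotation":[0,0,0.115]},
  {"offset":[0,0,0],"rotation":[0,0,0.1]},
  {"offset":[0,0,0],"rotation":[0,0,0]},
])

```text
time: 3.82
tool_pos: [0.6137, 0.1672, 0.2131]
tool_rot: [3.141, -0.002, 1.527]
contact_force: [0.6, 0.4, -0.1]
opening: 0.0921
```

apply_moves([
  {"offset":[7,-9,10],"rotation":[0,0,-0.044]},
  {"offset":[7.2,-9,10],"rotation":[0,0,0]},
  {"offset":[0,0,0],"rotation":[0,0,0]},
])

```text
time: 4.07
tool_pos: [0.5963, 0.1817, 0.1927]
tool_rot: [3.14, -0.002, 1.581]
contact_force: [-0.0, -0.2, -0.9]
opening: 0.0919
```

Run:
```python
from h import *
for n in('scene','top'):
    q,p=avg(n,2)
    S=[(circ(.5955,.1815,.073,.0174),(0,255,0)),(circ(.5955,.1815,.073,.009),(0,255,0))]
    draw(q,(290,210,380,290) if n=='scene' else (235,150,315,220),8,S,'d_%s.png'%n)
```

```text
(no output)
```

View pics/d_scene.png

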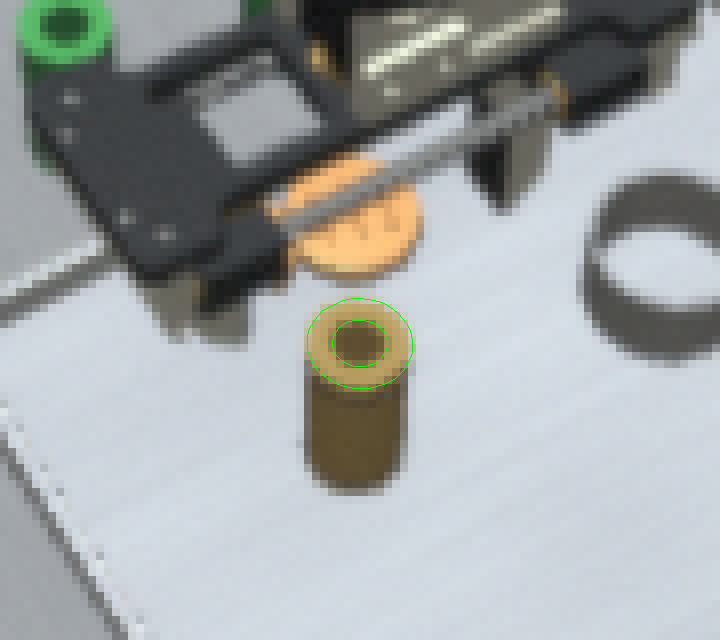

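The close crop confirms the choice: a brass tube with an open bore at crop (358,342), and the overlay matches it. I'll descend and grip.

apply_moves([
  {"offset":[0,-0.8,20],"rotation":[0,0,0.01]},
  {"offset":[0,0,20],"rotation":[0,0,0]},
  {"offset":[0,0,20],"rotation":[0,0,0]},
  {"offset":[0,0,15],"rotation":[0,0,0]},
  {"offset":[0,0,5],"rotation":[0,0,0]},
  {"offset":[0,0,0],"rotation":[0,0,0]},
])

```text
time: 4.77
tool_pos: [0.6052, 0.179, 0.1186]
tool_rot: [3.12, -0.004, 1.568]
contact_force: [-0.3, -0.1, -0.4]
opening: 0.0923
```

apply_moves([
  {"offset":[0,0,0],"rotation":[0,0,0]},
  {"offset":[0,0,0],"rotation":[0,0,0]},
  {"offset":[0,0,0],"rotation":[0,0,0]},
  {"offset":[0,0,0],"rotation":[0,0,0]},
  {"offset":[0,0,0],"rotation":[0,0,0]},
  {"offset":[0,0,0],"rotation":[0,0,0]},
  {"offset":[0,0,0],"rotation":[0,0,0]},
  {"offset":[0,0,0],"rotation":[0,0,0]},
], grip=1, grip_force=30)

```text
time: 5.43
tool_pos: [0.6079, 0.1788, 0.1245]
tool_rot: [3.112, -0.006, 1.568]
contact_force: [-0.8, -1.0, -0.1]
opening: 0.043
```

Run:
```python
from h import *
s=observe(); print(s)
```

```text
{'time': 5.4333, 'qpos': array([1.65034842e-01, 6.87746078e-01, 1.42968763e+00, 6.97794206e-04,
       9.94198169e-01, 1.67065795e-01]), 'qvel': array([ 6.53755054e-04, -3.71389428e-03, -1.39906472e-03,  2.47148927e-05,
        3.05877991e-03,  3.18273601e-04]), 'joint_efforts': array([-9.19606606e-02, -5.62900186e+01, -2.13026977e+01,  5.98157407e-02,
       -2.75439620e-01,  3.01824715e-03]), 'tool_pos': array([0.60789052, 0.17884613, 0.12451575]), 'tool_rot': array([ 3.11214797, -0.00556924,  1.56847572]), 'contact_force': array([-0.7835842 , -0.99899847, -0.1247742 ]), 'torque': array([-0.10437013,  0.13053651,  0.03945965]), 'opening': 0.043035763868469454}
```

Run:
```python
from h import *
for n in('scene','top'):
    q,p=avg(n,2); print(observe()['tool_pos'],observe()['tool_rot'])
    S=[(circ(.5955,.1815,.073,.0174),(0,255,0)),(circ(.5955,.1815,.003,.0174),(0,255,0))]
    draw(q,(290,210,380,290) if n=='scene' else (235,150,315,220),8,S,'e_%s.png'%n)
```

```text
[0.60785125 0.1788484  0.1243885 ] [ 3.1123454  -0.0055263   1.56847244]
[0.60794313 0.17879943 0.12434566] [ 3.11220988 -0.0055281   1.568364  ]
```

View pics/e_scene.png

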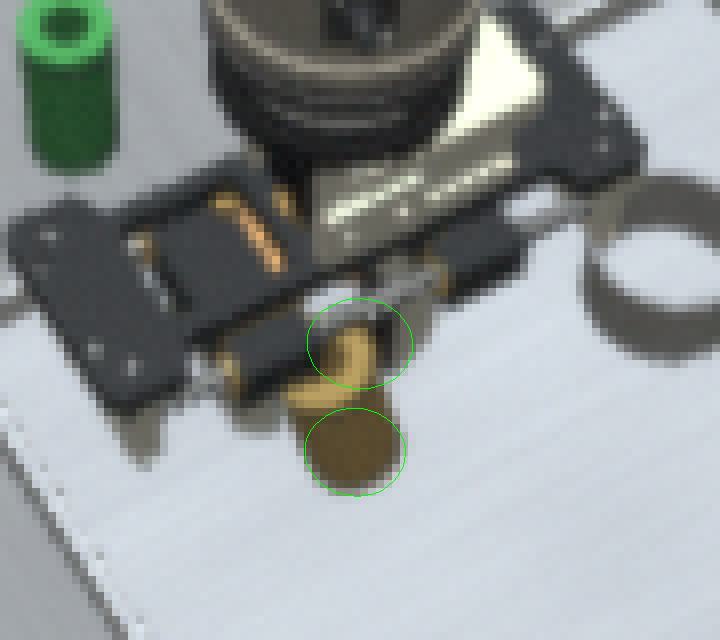

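apply_moves([
  {"offset":[0,-2.5,1],"rotation":[0.006,0,0]},
  {"offset":[0,-2.5,1],"rotation":[0.006,0,0]},
  {"offset":[0,-2.5,1],"rotation":[0.006,0,0]},
  {"offset":[0,-2.5,1],"rotation":[0.006,0,0]},
], grip=0.5)

```text
time: 5.97
tool_pos: [0.5975, 0.1788, 0.1198]
tool_rot: [3.138, -0.006, 1.568]
contact_force: [0.8, 0.1, -0.2]
opening: 0.0454
```

apply_moves([
  {"offset":[2.5,-1,1],"rotation":[0.003,0,0]},
  {"offset":[0,0,0],"rotation":[0,0,0]},
  {"offset":[0,0,0],"rotation":[0,0,0]},
  {"offset":[0,0,0],"rotation":[0,0,0]},
], grip=0.3)

```text
time: 6.3
tool_pos: [0.5956, 0.1817, 0.1177]
tool_rot: [-3.14, -0.005, 1.568]
contact_force: [0.0, 0.9, 0.2]
opening: 0.0634
```

Run:
```python
from h import *
q,p=avg('scene',2); s=observe(); print(s['tool_pos'],s['tool_rot'],s['opening'])
S=[(circ(.5955,.1815,.073,.0174),(0,255,0)),(circ(.5955,.1815,.003,.0174),(0,255,0))]
draw(q,(290,210,380,290),8,S,'f_scene.png')
```

```text
[0.59565712 0.18163063 0.11779355] [-3.14011355 -0.00539274  1.56839109] 0.06403785864767757
```

View pics/f_scene.png

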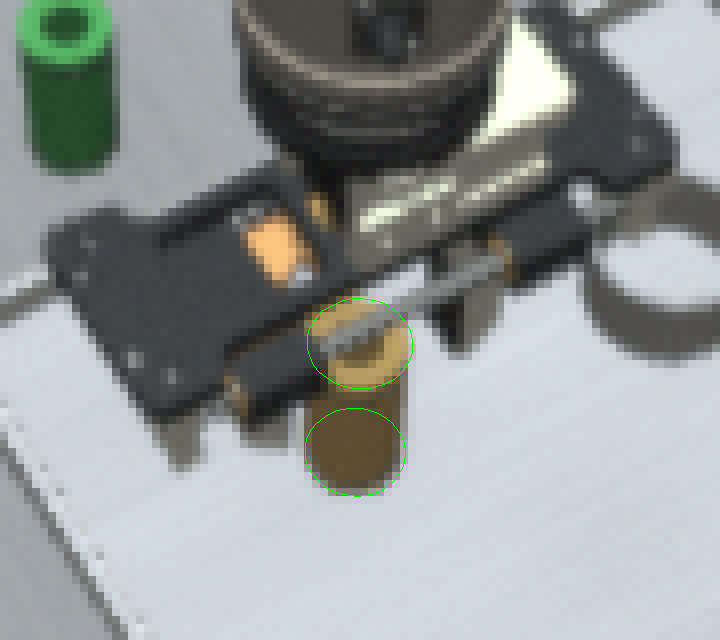

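apply_moves([
  {"offset":[0,0,3],"rotation":[-0.002,0,0]},
  {"offset":[0,0,2.7],"rotation":[0,0,0]},
  {"offset":[0,0,0],"rotation":[0,0,0]},
])

```text
time: 6.65
tool_pos: [0.5959, 0.1816, 0.1118]
tool_rot: [3.14, -0.005, 1.568]
contact_force: [-0.3, -0.4, -0.4]
opening: 0.0644
```

apply_moves([
  {"offset":[0,0,0],"rotation":[0,0,0]},
  {"offset":[0,0,0],"rotation":[0,0,0]},
  {"offset":[0,0,0],"rotation":[0,0,0]},
  {"offset":[0,0,0],"rotation":[0,0,0]},
], grip=0.6, grip_force=30)

```text
time: 6.98
tool_pos: [0.5958, 0.1815, 0.1115]
tool_rot: [3.14, -0.005, 1.568]
contact_force: [0.7, -0.5, -1.2]
opening: 0.0423
```

apply_moves([
  {"offset":[0,0,0],"rotation":[0,0,0]},
  {"offset":[0,0,0],"rotation":[0,0,0]},
  {"offset":[0,0,0],"rotation":[0,0,0]},
  {"offset":[0,0,0],"rotation":[0,0,0]},
  {"offset":[0,0,0],"rotation":[0,0,0]},
], grip=1, grip_force=30)

```text
time: 7.4
tool_pos: [0.5959, 0.1815, 0.1115]
tool_rot: [3.14, -0.005, 1.568]
contact_force: [-0.8, -0.8, -0.1]
opening: 0.0342
```

apply_moves([
  {"offset":[0,0,-8],"rotation":[0,0,0]},
  {"offset":[0,0,-15],"rotation":[0,0,0]},
  {"offset":[0,0,-20],"rotation":[0,0,0]},
  {"offset":[0,0,-20],"rotation":[0,0,0]},
  {"offset":[0,0,-20],"rotation":[0,0,0]},
  {"offset":[0,0,-20],"rotation":[0,0,0]},
  {"offset":[0,0,-20],"rotation":[0,0,0]},
  {"offset":[0,0,-20],"rotation":[0,0,0]},
  {"offset":[0,0,-15],"rotation":[0,0,0]},
  {"offset":[0,0,-8],"rotation":[0,0,0]},
  {"offset":[0,0,0],"rotation":[0,0,0]},
])

```text
time: 8.32
tool_pos: [0.5937, 0.1802, 0.2875]
tool_rot: [-3.137, -0.004, 1.568]
contact_force: [0.4, 0.1, -1.7]
opening: 0.0342
```

apply_moves([
  {"offset":[-15,-2,0],"rotation":[-0.002,0,0]},
  {"offset":[-25,-4,0],"rotation":[-0.002,0,0]},
  {"offset":[-30,-4,0],"rotation":[0,0,0]},
  {"offset":[-30,-4,0],"rotation":[0,0,0]},
  {"offset":[-30,-4,0],"rotation":[0,0,0]},
  {"offset":[-30,-4,0],"rotation":[0,0,0]},
  {"offset":[-30,-4,0],"rotation":[0,0,0]},
  {"offset":[-30,-4,0],"rotation":[0,0,0]},
  {"offset":[-30,-4,0],"rotation":[0,0,0]},
  {"offset":[-30,-4,0],"rotation":[0,0,0]},
  {"offset":[-30,-4,0],"rotation":[0,0,0]},
  {"offset":[-15,-2,0],"rotation":[0,0,0]},
])

```text
time: 9.32
tool_pos: [0.538, -0.1615, 0.2721]
tool_rot: [-3.118, -0.007, 1.575]
contact_force: [-0.2, -0.2, -1.7]
opening: 0.034
```

apply_moves([
  {"offset":[-18,-1.4,-2],"rotation":[-0.006,0.003,0]},
  {"offset":[-18,-1.4,-2],"rotation":[-0.006,0.003,0]},
  {"offset":[-18,-1.4,-2],"rotation":[-0.006,0,0.004]},
  {"offset":[-18,-1.4,-2],"rotation":[-0.006,0,0]},
  {"offset":[-18,-1.4,0],"rotation":[0,0,0]},
  {"offset":[-12,-1,0],"rotation":[0,0,0]},
  {"offset":[-4,0,0],"rotation":[0,0,0]},
  {"offset":[0,0,0],"rotation":[0,0,0]},
])

```text
time: 9.98
tool_pos: [0.5197, -0.2802, 0.2682]
tool_rot: [-3.126, -0.02, 1.561]
contact_force: [-0.5, -0.3, -2.5]
opening: 0.0342
```

apply_moves([
  {"offset":[6,5,0],"rotation":[-0.008,-0.01,-0.005]},
  {"offset":[6,5,0],"rotation":[-0.008,-0.01,-0.005]},
  {"offset":[0,0,0],"rotation":[0,0,0]},
  {"offset":[0,0,0],"rotation":[0,0,0]},
])

```text
time: 10.32
tool_pos: [0.5306, -0.2642, 0.2671]
tool_rot: [-3.141, -0.001, 1.574]
contact_force: [0.6, -0.3, -1.7]
opening: 0.0337
```

apply_moves([
  {"offset":[-3.5,-1,0],"rotation":[0,0,0]},
  {"offset":[0,0,0],"rotation":[0,0,0]},
  {"offset":[0,0,0],"rotation":[0,0,0]},
])

```text
time: 10.57
tool_pos: [0.5304, -0.2656, 0.2675]
tool_rot: [3.141, -0.001, 1.578]
contact_force: [0.5, 0.9, -1.1]
opening: 0.0336
```

Run:
```python
from h import *
import pickle
E={}
for n in('scene','top'):
    q,p=avg(n,6); E[n]=q; s=observe(); print(s['tool_pos'],s['tool_rot'],s['contact_force'])
    t=s['tool_pos']; P=(.5297,-.268)
    S=[(circ(t[0],t[1],t[2]-.1085,.0174),(0,255,0)),(circ(t[0],t[1],t[2]-.0385,.0174),(0,255,0)),(circ(*P,.015,.008),(0,255,255)),(circ(*P,.121,.008),(0,255,255)),(circ(*P,.130,.0045),(0,0,255))]
    draw(q,(240,80,320,165) if n=='scene' else (370,170,440,240),7 if n=='scene' else 8,S,'g_%s.png'%n)
pickle.dump(E,open('E.pkl','wb'))
a=cv2.imread('pics/g_scene.png');print(a.shape)
```

```text
[ 0.53019783 -0.2660109   0.26737649] [ 3.14145497e+00 -1.02957947e-03  1.57715887e+00] [ 0.29569814 -0.17156888 -1.89182023]
[ 0.53023979 -0.26592909  0.2673348 ] [ 3.14150447e+00 -1.05399641e-03  1.57732240e+00] [ 0.90411271 -0.7161748  -1.0922538 ]
(595, 560, 3)
```

View pics/g_scene.png

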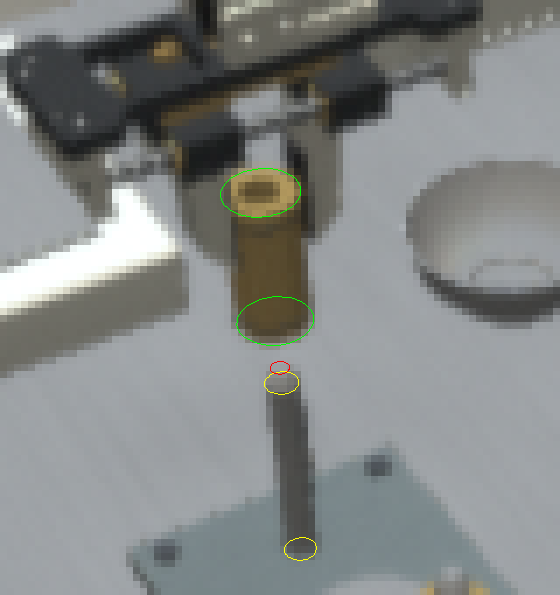

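View pics/g_top.png

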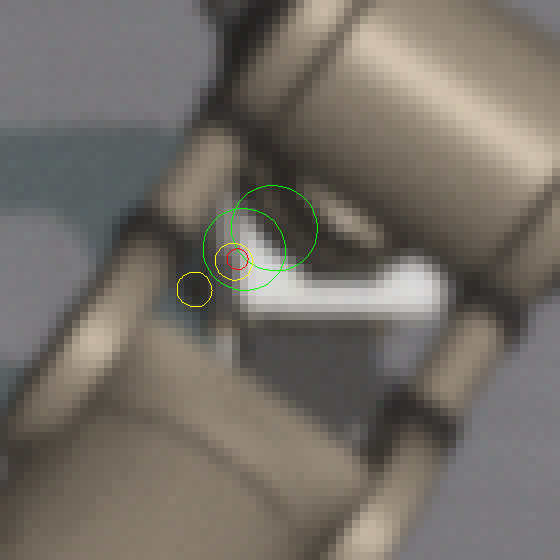

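```bash
cat > ft.py <<'E'
from fit import *
import sys
def tilt_fit(q,t,rect=None,free='yt'):
    # params: dy mm, tilt_x deg (about world x thru grasp pt), dx, tilt_y
    g=np.array([t[0],t[1],t[2]-.047])
    c=proj(q,g-[0,0,.03]); 
    if rect is None: rect=(int(c[0])-14,int(c[1])-16,int(c[0])+15,int(c[1])+16)
    u0,v0,u1,v1=rect; im=q['avg'][v0:v1,u0:u1]
    d=im[:,:,0]-im[:,:,2]; m=np.clip((d-8)/22,0,1)
    # drop rows above sleeve top centre
    pts0=[np.array([.0174*np.cos(a),.0174*np.sin(a),z]) for z in(-.0615,.0085) for a in np.linspace(0,6.28,48)]
    def S(p):
        ax,ay=np.radians(p[1]),np.radians(p[3]); R=cv2.Rodrigues(np.array([ax,ay,0.]))[0]
        P=np.array([proj(q,g+[p[2]/1e3,p[0]/1e3,0]+R@x) for x in pts0])
        ss=6; h=cv2.convexHull(((P-[u0,v0]+.5)*ss*16).astype(np.int32).reshape(-1,1,2))
        mm=np.zeros(((v1-v0)*ss,(u1-u0)*ss),np.uint8); cv2.fillConvexPoly(mm,h,255,cv2.LINE_8,4)
        return gaussian_filter(cv2.resize(mm/255.,(u1-u0,v1-v0),interpolation=cv2.INTER_AREA),.4)
    idx={'yt':[0,1],'ytx':[0,1,2],'xtyt':[2,3],'all':[0,1,2,3]}[free]
    def full(v):
        p=np.zeros(4); p[idx]=v; return p
    f=lambda v:((S(full(v))-m)**2).sum()
    n=len(idx); s0=np.vstack([np.zeros(n),np.eye(n)*4])
    r=minimize(f,np.zeros(n),method='Nelder-Mead',options=dict(initial_simplex=s0,maxiter=400))
    return full(r.x),r.fun,f(np.zeros(n)),m
E
cat > r1.py <<'E'
from ft import *
E=pickle.load(open('E.pkl','rb')); t=np.array([.5302,-.266,.26735])
for fr in('yt','ytx','xtyt','all'):
    r=tilt_fit(E['scene'],t,free=fr); print(fr,np.round(r[0],2),r[1],r[2])
print((r[3]*9).astype(int))
E
python3 r1.py | tail -n +3
```

```text
yt [ 0.49 -8.1   0.    0.  ] 32.565639921233625 42.1382677619212
ytx [ -0.28 -10.4   -1.9    0.  ] 29.054698604185713 42.1382677619212
xtyt [ 0.    0.   -1.88 -2.9 ] 40.479031346940914 42.1382677619212
all [  0.34 -10.69  -0.76   2.74] 28.982514887119798 42.1382677619212
[[0 2 8 0 0 0 0 0 0 0 0 0 0 0 0 0 0 0 0 0 0 0 0 0 0 0 0 0 0]
 [0 0 9 0 0 0 0 0 0 0 0 0 0 0 0 0 0 0 0 0 0 0 0 0 0 0 0 0 0]
 [0 0 8 0 0 0 0 0 0 0 0 1 0 0 0 0 0 0 0 0 0 0 0 0 0 0 0 0 0]
 [0 0 3 0 0 0 0 0 0 0 4 9 9 9 9 9 9 7 5 0 0 0 0 0 0 0 0 0 0]
 [0 0 0 0 0 0 0 0 0 5 9 9 9 9 9 9 9 9 9 6 0 0 0 0 0 0 0 0 0]
 [0 0 0 0 0 0 0 0 0 4 9 9 9 9 9 9 9 9 9 9 1 0 0 0 0 0 0 0 0]
 [0 0 0 0 0 0 0 0 0 3 9 9 9 9 9 9 9 9 9 9 3 0 0 0 0 0 0 0 0]
 [0 0 0 0 0 0 0 0 0 1 9 9 9 9 9 9 9 9 9 9 1 0 0 0 0 0 0 0 0]
 [0 0 0 0 0 0 0 0 0 0 9 9 9 9 9 9 9 9 9 6 0 0 0 0 0 0 0 0 0]
 [0 0 0 0 0 0 0 0 0 0 7 9 9 9 9 9 9 9 8 4 0 0 0 0 0 0 0 0 0]
 [0 0 0 0 0 0 0 0 0 0 2 9 9 9 9 9 9 7 4 4 0 0 0 0 0 0 0 0 0]
 [0 0 0 0 0 0 0 0 0 0 0 6 7 6 6 4 4 6 6 7 2 0 0 0 0 0 0 0 0]
 [0 0 0 0 0 0 0 0 0 0 1 6 7 5 5 5 8 9 8 7 0 0 0 0 0 0 0 0 0]
 [0 0 0 0 0 0 0 0 0 0 0 8 9 9 9 9 9
[... 424 characters left out ...]
9 9 9 9 8 4 0 0 0 0 0 0 0 0]
 [0 0 0 0 0 0 0 0 0 0 3 9 9 9 9 9 9 9 8 8 5 0 0 0 0 0 0 0 0]
 [0 0 0 0 0 0 0 0 0 0 2 8 9 9 9 9 9 9 9 8 5 0 0 0 0 0 0 0 0]
 [0 0 0 0 0 0 0 0 0 0 0 7 9 9 9 9 9 9 9 8 5 0 0 0 0 0 0 0 0]
 [0 0 0 0 0 0 0 0 0 0 0 4 8 9 9 9 9 8 8 5 3 0 0 0 0 0 0 0 0]
 [0 0 0 0 0 0 0 0 0 0 0 2 4 6 8 8 8 4 4 4 2 0 0 0 0 0 0 0 0]
 [0 0 0 0 0 0 0 0 0 0 0 0 4 6 5 5 4 5 5 3 0 0 0 0 0 0 0 0 0]
 [0 0 0 0 0 0 0 0 0 0 0 0 0 1 3 3 3 1 0 0 0 0 0 0 0 0 0 0 0]
 [0 0 0 0 0 0 0 0 0 0 0 0 0 0 0 0 0 0 0 0 0 0 0 0 0 0 0 0 0]
 [0 0 0 0 0 0 0 0 0 0 0 0 0 0 0 0 0 0 0 0 0 0 0 0 0 0 0 0 0]
 [0 0 0 0 0 0 0 0 0 0 0 0 0 0 0 0 0 0 0 0 0 0 0 0 0 0 0 0 0]
 [0 0 0 0 0 0 0 0 0 0 0 0 0 0 0 0 0 0 0 0 0 0 0 0 0 0 0 0 0]]
```

Run:
```python
from h import *
import pickle
E=pickle.load(open('E.pkl','rb')); q=E['scene']
t=np.array([.5302,-.266,.26735])
q['avg']=q['avg']*1.2
a=draw(q,(258,98,296,152),11,[],'x.png')
b=draw(q,(258,98,296,152),11,[(circ(t[0],t[1],t[2]-.1085,.0174),(0,255,0)),(circ(t[0],t[1],t[2]-.0385,.0174),(0,255,0))],'x2.png')
cv2.imwrite('pics/x.png',np.hstack([a,b])[:600,:800]); print(a.shape)
```

```text
(594, 418, 3)
```

View pics/x.png

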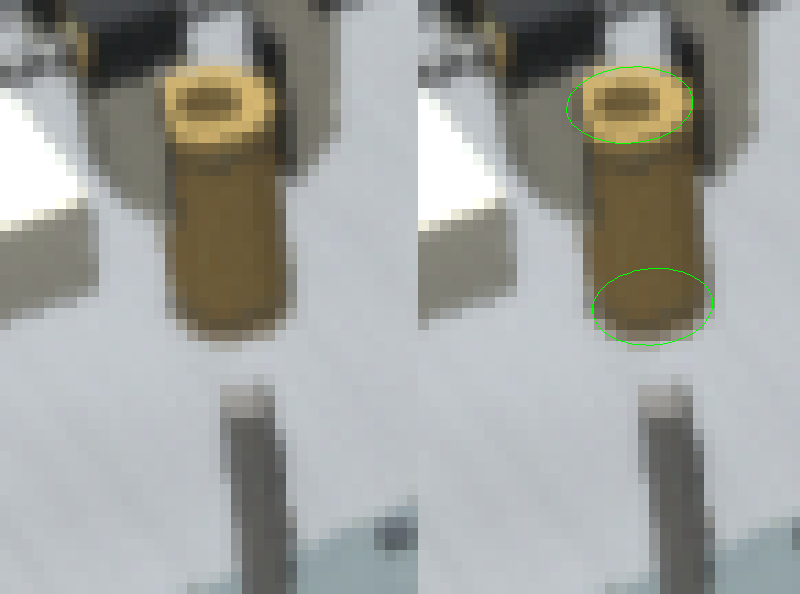

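```bash
cat > edges.py <<'E'
from h import *
def cov_edges(row,c0,lo,hi):
    """row: 1D darkness signal; returns left,right edges in integer=centre coords using half-level crossing"""
    inside=np.median(row[c0-2:c0+3]); 
    L=None;R=None
    bl=np.median(row[lo:lo+3]); br=np.median(row[hi-2:hi+1])
    i=c0
    tl=(inside+bl)/2
    while i>lo and (row[i-1]-tl)*(inside-tl)>0:i-=1
    L=i-1+(row[i-1]-tl)/(row[i-1]-row[i])
    i=c0; tr=(inside+br)/2
    while i<hi and (row[i+1]-tr)*(inside-tr)>0:i+=1
    R=i+(row[i]-tr)/(row[i]-row[i+1])
    return L,R
E
python3 - <<'E'
from edges import *
import pickle
E=pickle.load(open('E.pkl','rb')); q=E['scene']; im=q['avg']; 
G=im.mean(2); B=im[:,:,2]
t=np.array([.5302,-.266,.26735]); P=(.5297,-.268)
def pred(x,y,v):
    zs=np.linspace(0,.28,281); pr=np.array([proj(q,(x,y,z)) for z in zs]); return np.interp(v,pr[::-1,1],pr[::-1,0])
def rad(x,y,r,v):
    return
for v in list(range(114,128)):
    L,R=cov_edges(B[v],278,266,291); print(v,round(L,2),round(R,2),'c',round((L+R)/2,2),'w',round(R-L,2),'pred',round(pred(t[0],t[1],v),2))
print()
for v in range(133,158):
    L,R=cov_edges(G[v],281 if v<145 else 282,272,290); print(v,round(L,2),round(R,2),'c',round((L+R)/2,2),'w',round(R-L,2),'pred',round(pred(*P,v),2))
E
```

```text
114 271.19 283.73 c 277.46 w 12.54 pred 277.55
115 268.71 283.31 c 276.01 w 14.6 pred 277.66
116 270.17 283.33 c 276.75 w 13.16 pred 277.77
117 271.7 283.39 c 277.55 w 11.69 pred 277.89
118 272.46 283.41 c 277.94 w 10.95 pred 278.0
119 272.48 283.45 c 277.96 w 10.97 pred 278.11
120 272.52 283.6 c 278.06 w 11.08 pred 278.22
121 272.68 283.71 c 278.19 w 11.03 pred 278.34
122 272.72 283.97 c 278.34 w 11.25 pred 278.45
123 272.85 284.01 c 278.43 w 11.15 pred 278.56
124 273.07 283.99 c 278.53 w 10.93 pred 278.67
125 273.09 283.94 c 278.51 w 10.84 pred 278.79
126 273.35 283.53 c 278.44 w 10.19 pred 278.9
127 274.27 282.75 c 278.51 w 8.49 pred 279.01

133 277.38 282.63 c 280.0 w 5.25 pred 279.6
134 277.5 282.72 c 280.11 w 5.22 pred 279.71
135 277.41 282.75 c 280.08 w 5.34 pred 279.82
136 277.68 282.59 c 280.13 w 4.91 pred 279.94
137 277.77 282.83 c 280.3 w 5.06 pred 280.05
138 278.01 283.3 c 280.65 w 5.29 pred 280.16
139 278.03 283.48 c 280.76 w 5.45 pred 280.28
140 278.12 283.51 c 280.81 w 5.39 pred 280.39
141 278.41 283.58 c 281.0 w 5.17 pred 280.5
142 278.59 283.57 c 281.08 w 4.98 pred 280.61
143 278.6 283.6 c 281.1 w 5.0 pred 280.73
144 278.66 283.88 c 281.27 w 5.22 pred 280.84
145 278.79 284.08 c 281.44 w 5.29 pred 280.95
146 279.07 284.21 c 281.64 w 5.15 pred 281.07
147 279.08 284.1 c 281.59 w 5.01 pred 281.18
148 279.17 284.24 c 281.7 w 5.07 pred 281.29
149 279.33 284.53 c 281.93 w 5.2 pred 281.4
150 279.16 284.49 c 281.83 w 5.34 pred 281.52
151 279.21 284.31 c 281.76 w 5.1 pred 281.63
152 279.42 284.45 c 281.93 w 5.03 pred 281.74
153 279.68 284.56 c 282.12 w 4.88 pred 281.86
154 279.76 284.57 c 282.16 w 4.81 pred 281.97
155 280.0 284.61 c 282.31 w 4.61 pred 282.08
156 280.03 284.81 c 282.42 w 4.78 pred 282.19
157 279.98 284.86 c 282.42 w 4.88 pred 282.31
```

Run:
```python
from edges import *
import pickle
E=pickle.load(open('E.pkl','rb')); q=E['scene']; D=pickle.load(open('D.pkl','rb'))['scene']
im=q['avg']
print('sleeve bot',np.round(im[120:132,277:280,2].mean(1)),'rows120+')
print('tip',np.round(im[128:142,279:282].mean((1,2))))
print('foot',np.round(im[152:164,281:284].mean((1,2))))
print('sleeve top',np.round(im[100:114,275:280,0].mean(1)))
t=np.array([.5302,-.266,.26735]); P=(.5297,-.268)
ext=lambda S:(min(proj(q,X)[1] for X in S),max(proj(q,X)[1] for X in S))
print('pred sleeve bottom max v',ext(circ(*t[:2],t[2]-.1085,.0174))[1],'top v',ext(circ(*t[:2],t[2]-.0385,.0174)), 'bore',ext(circ(*t[:2],t[2]-.0385,.009)))
print('pred tip min v',ext(circ(*P,.130,.0045)),'shoulder',ext(circ(*P,.121,.008)),'foot max',ext(circ(*P,.015,.008))[1])
b=proj(q,(.53,-.267,.13))
for d in np.eye(3): print(proj(q,np.array((.53,-.267,.13))+d*.001)-b)
# pan sleeve
p=D['avg']
print('pan bot',np.round(p[264:280,333:336,2].mean(1)),[round(max(proj(D,X)[1] for X in circ(.5958,.1815,.003,.0174)),2)])
```

```text
sleeve bot [ 36.  36.  36.  37.  36.  37.  37.  39.  63. 109. 128. 128.] rows120+
tip [ 82. 120. 127. 126. 120. 104.  96.  89.  63.  58.  59.  59.  59.  61.]
foot [ 58.  58.  57.  58.  59.  60.  65.  84.  99. 100. 101. 101.]
sleeve top [112. 117. 115. 120. 133. 121.  83.  74.  92. 125. 117.  75.  60.  60.]
pred sleeve bottom max v 128.8766026084167 top v (np.float64(103.58332072784252), np.float64(110.52898439611657)) bore (np.float64(105.23555681936656), np.float64(108.82787687069225))
pred tip min v (np.float64(131.15023872451505), np.float64(132.95115147840568)) shoulder (np.float64(132.61308960035998), np.float64(135.81478390161044)) foot max 159.52366096978443
[-0.27689766  0.10266322]
[0.13664071 0.17223085]
[-0.02722633 -0.24136779]
pan bot [ 36.  35.  35.  36.  36.  36.  44.  88. 155. 162. 162. 162. 162. 162.
 162. 163.] [np.float64(271.56)]
```

apply_moves([
  {"offset":[-1.6,-1.9,4],"rotation":[0,0,0.006]},
  {"offset":[0,0,6],"rotation":[0,0,0]},
  {"offset":[0,0,6],"rotation":[0,0,0]},
  {"offset":[0,0,4],"rotation":[0,0,0]},
  {"offset":[0,0,0],"rotation":[0,0,0]},
])

```text
time: 11.58
tool_pos: [0.5279, -0.2677, 0.2449]
tool_rot: [-3.141, -0.001, 1.57]
contact_force: [-0.6, 0.2, -1.7]
opening: 0.0335
```

apply_moves([
  {"offset":[0,0,3],"rotation":[0,0,0]},
  {"offset":[0,0,3],"rotation":[0,0,0]},
  {"offset":[0,0,2],"rotation":[0,0,0]},
  {"offset":[0,0,0],"rotation":[0,0,0]},
])

```text
time: 11.92
tool_pos: [0.5278, -0.2676, 0.2354]
tool_rot: [-3.14, -0.002, 1.57]
contact_force: [-0.1, -0.3, -1.7]
opening: 0.0338
```

apply_moves([
  {"offset":[0,0,2],"rotation":[0,0,0]},
  {"offset":[0,0,2],"rotation":[0,0,0]},
  {"offset":[0,0,0],"rotation":[0,0,0]},
])

```text
time: 12.17
tool_pos: [0.528, -0.2676, 0.2312]
tool_rot: [-3.141, -0.002, 1.571]
contact_force: [-0.8, -0.2, -0.7]
opening: 0.0339
```

apply_moves([
  {"offset":[0,0,2],"rotation":[0,0,0]},
  {"offset":[0,0,2],"rotation":[0,0,0]},
  {"offset":[0,0,0],"rotation":[0,0,0]},
])

```text
time: 12.42
tool_pos: [0.5281, -0.2676, 0.2271]
tool_rot: [-3.141, -0.001, 1.571]
contact_force: [0.1, -0.3, -1.9]
opening: 0.034
```

apply_moves([
  {"offset":[0,0,2],"rotation":[0,0,0]},
  {"offset":[0,0,2],"rotation":[0,0,0]},
  {"offset":[0,0,0],"rotation":[0,0,0]},
])

```text
time: 12.67
tool_pos: [0.5281, -0.2677, 0.2228]
tool_rot: [-3.141, -0.001, 1.571]
contact_force: [-0.9, -0.6, -1.3]
opening: 0.0338
```

Run:
```python
from h import *
q,p=avg('scene',4); s=observe(); print(s['tool_pos'],s['contact_force'],s['torque'],s['time'])
t=s['tool_pos']
draw(q,(250,90,310,165),8,[(circ(t[0],t[1],t[2]-.1085,.0174),(0,255,0))],'k.png')
```

```text
[ 0.52824055 -0.2677642   0.22325386] [-0.22229265 -0.65273554 -1.72225092] [-0.07969176  0.11381486 -0.06580841] 12.8667
```

View pics/k.png

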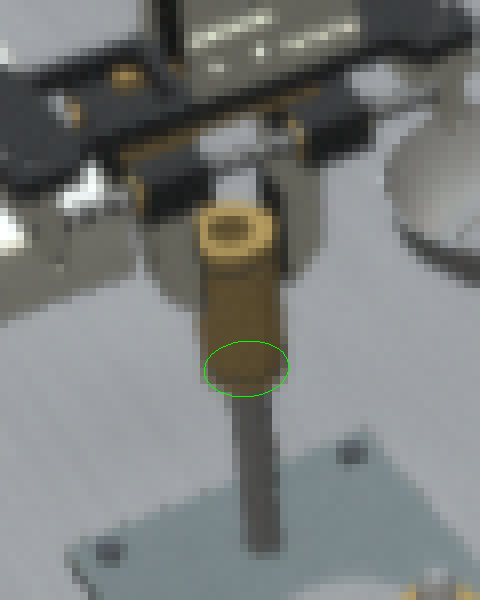

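apply_moves([
  {"offset":[0,0,3],"rotation":[0,0,0]},
  {"offset":[0,0,3],"rotation":[0,0,0]},
  {"offset":[0,0,3],"rotation":[0,0,0]},
  {"offset":[0,0,2],"rotation":[0,0,0]},
  {"offset":[0,0,0],"rotation":[0,0,0]},
])

```text
time: 13.28
tool_pos: [0.5283, -0.2678, 0.2113]
tool_rot: [3.141, -0.0, 1.571]
contact_force: [0.4, -0.2, -1.2]
opening: 0.0339
```

apply_moves([
  {"offset":[0,0,1.5],"rotation":[0,0,0]},
  {"offset":[0,0,0.5],"rotation":[0,0,0]},
])

```text
time: 13.45
tool_pos: [0.5282, -0.2678, 0.2089]
tool_rot: [3.141, -0.001, 1.571]
contact_force: [-0.0, -0.1, -1.3]
opening: 0.0338
```

apply_moves([
  {"offset":[0,0,1.5],"rotation":[0,0,0]},
  {"offset":[0,0,0.5],"rotation":[0,0,0]},
])

```text
time: 13.62
tool_pos: [0.5283, -0.2678, 0.2067]
tool_rot: [3.141, -0.001, 1.571]
contact_force: [-0.1, 0.0, -1.7]
opening: 0.0339
```

apply_moves([
  {"offset":[0,0,1.5],"rotation":[0,0,0]},
  {"offset":[0,0,0.5],"rotation":[0,0,0]},
])

```text
time: 13.78
tool_pos: [0.5284, -0.2678, 0.2046]
tool_rot: [3.141, -0.001, 1.571]
contact_force: [-0.3, 0.1, -0.9]
opening: 0.0343
```

apply_moves([
  {"offset":[0,0,1.5],"rotation":[0,0,0]},
  {"offset":[0,0,0.5],"rotation":[0,0,0]},
])

```text
time: 13.95
tool_pos: [0.5284, -0.2678, 0.2025]
tool_rot: [3.141, -0.0, 1.571]
contact_force: [0.3, 0.4, -1.5]
opening: 0.0336
```

apply_moves([
  {"offset":[0,0,1.5],"rotation":[0,0,0]},
  {"offset":[0,0,0.5],"rotation":[0,0,0]},
])

```text
time: 14.12
tool_pos: [0.5284, -0.2678, 0.2003]
tool_rot: [3.141, -0.0, 1.571]
contact_force: [0.3, 0.3, -1.5]
opening: 0.0336
```

apply_moves([
  {"offset":[0,0,1.5],"rotation":[0,0,0]},
  {"offset":[0,0,0.5],"rotation":[0,0,0]},
])

```text
time: 14.28
tool_pos: [0.5284, -0.2679, 0.1981]
tool_rot: [3.14, -0.0, 1.571]
contact_force: [-0.3, -0.2, -2.2]
opening: 0.0336
```

apply_moves([
  {"offset":[0,0,1.5],"rotation":[0,0,0]},
  {"offset":[0,0,0.5],"rotation":[0,0,0]},
])

```text
time: 14.45
tool_pos: [0.5284, -0.2679, 0.1959]
tool_rot: [3.141, -0.0, 1.571]
contact_force: [-0.4, 0.4, -1.0]
opening: 0.0335
```

apply_moves([
  {"offset":[0,0,1.5],"rotation":[0,0,0]},
  {"offset":[0,0,0.5],"rotation":[0,0,0]},
])

```text
time: 14.62
tool_pos: [0.5284, -0.2678, 0.1936]
tool_rot: [3.141, -0.0, 1.571]
contact_force: [0.1, 0.8, -1.1]
opening: 0.0334
```

apply_moves([
  {"offset":[0,0,1.5],"rotation":[0,0,0]},
  {"offset":[0,0,0.5],"rotation":[0,0,0]},
])

```text
time: 14.78
tool_pos: [0.5284, -0.2679, 0.1914]
tool_rot: [3.141, -0.0, 1.571]
contact_force: [-0.2, 0.1, -1.2]
opening: 0.0342
```

apply_moves([
  {"offset":[0,0,1.5],"rotation":[0,0,0]},
  {"offset":[0,0,0.5],"rotation":[0,0,0]},
])

```text
time: 14.95
tool_pos: [0.5284, -0.2678, 0.1892]
tool_rot: [3.141, -0.0, 1.571]
contact_force: [0.1, -0.4, -2.1]
opening: 0.034
```

apply_moves([
  {"offset":[0,0,1.5],"rotation":[0,0,0]},
  {"offset":[0,0,0.5],"rotation":[0,0,0]},
])

```text
time: 15.12
tool_pos: [0.5284, -0.2679, 0.187]
tool_rot: [3.141, -0.0, 1.571]
contact_force: [-0.1, 0.2, -1.7]
opening: 0.0343
```

apply_moves([
  {"offset":[0,0,1.5],"rotation":[0,0,0]},
  {"offset":[0,0,0.5],"rotation":[0,0,0]},
])

```text
time: 15.28
tool_pos: [0.5285, -0.2678, 0.1848]
tool_rot: [3.14, -0.0, 1.571]
contact_force: [0.7, 0.7, -2.4]
opening: 0.034
```

apply_moves([
  {"offset":[0,0,1.5],"rotation":[0,0,0]},
  {"offset":[0,0,0.5],"rotation":[0,0,0]},
])

```text
time: 15.45
tool_pos: [0.5281, -0.2679, 0.1828]
tool_rot: [3.141, -0.0, 1.571]
contact_force: [-1.2, 0.1, 0.9]
opening: 0.0337
```

apply_moves([
  {"offset":[0,0,0.7],"rotation":[0,0,0]},
  {"offset":[0,0,0.3],"rotation":[0,0,0]},
])

```text
time: 15.62
tool_pos: [0.5275, -0.268, 0.1821]
tool_rot: [-3.14, -0.0, 1.571]
contact_force: [-2.3, -0.2, 2.3]
opening: 0.0337
```

apply_moves([
  {"offset":[0,0,1],"rotation":[0,0,0]},
  {"offset":[0,0,0.5],"rotation":[0,0,0]},
])

```text
time: 15.78
tool_pos: [0.5274, -0.2682, 0.1813]
tool_rot: [-3.141, 0.001, 1.571]
contact_force: [-2.2, 1.1, 2.0]
opening: 0.0338
```

apply_moves([
  {"offset":[0,0,1.5],"rotation":[0,0,0]},
  {"offset":[0,0,0.5],"rotation":[0,0,0]},
])

```text
time: 15.95
tool_pos: [0.5274, -0.2682, 0.1795]
tool_rot: [-3.141, 0.001, 1.571]
contact_force: [-1.9, 0.5, 0.3]
opening: 0.0337
```

apply_moves([
  {"offset":[0,0,1.5],"rotation":[0,0,0]},
  {"offset":[0,0,0.5],"rotation":[0,0,0]},
])

```text
time: 16.12
tool_pos: [0.5274, -0.268, 0.1771]
tool_rot: [-3.141, 0.0, 1.571]
contact_force: [-2.4, 0.3, 1.5]
opening: 0.0341
```

apply_moves([
  {"offset":[0,0,2],"rotation":[0,0,0]},
  {"offset":[0,0,2],"rotation":[0,0,0]},
  {"offset":[0,0,2],"rotation":[0,0,0]},
  {"offset":[0,0,2],"rotation":[0,0,0]},
])

```text
time: 16.45
tool_pos: [0.5274, -0.2681, 0.1682]
tool_rot: [-3.141, 0.0, 1.571]
contact_force: [-1.6, -0.1, 2.4]
opening: 0.0343
```

apply_moves([
  {"offset":[0,0,2],"rotation":[0,0,0]},
  {"offset":[0,0,2],"rotation":[0,0,0]},
  {"offset":[0,0,2],"rotation":[0,0,0]},
])

```text
time: 16.7
tool_pos: [0.5274, -0.2681, 0.1614]
tool_rot: [-3.141, 0.0, 1.571]
contact_force: [-2.6, 0.1, 1.9]
opening: 0.0338
```

apply_moves([
  {"offset":[0,0,2],"rotation":[0,0,0]},
  {"offset":[0,0,2],"rotation":[0,0,0]},
  {"offset":[0,0,1.5],"rotation":[0,0,0]},
  {"offset":[0,0,0.5],"rotation":[0,0,0]},
])

```text
time: 17.03
tool_pos: [0.5274, -0.2681, 0.1543]
tool_rot: [-3.141, 0.0, 1.571]
contact_force: [-2.6, 0.9, 1.8]
opening: 0.0338
```

apply_moves([
  {"offset":[0,0,1],"rotation":[0,0,0]},
  {"offset":[0,0,0.5],"rotation":[0,0,0]},
])

```text
time: 17.2
tool_pos: [0.5274, -0.2681, 0.1525]
tool_rot: [-3.141, 0.0, 1.571]
contact_force: [-1.9, -0.2, 0.5]
opening: 0.0337
```

apply_moves([
  {"offset":[0,0,0.7],"rotation":[0,0,0]},
  {"offset":[0,0,0.3],"rotation":[0,0,0]},
])

```text
time: 17.37
tool_pos: [0.5274, -0.2681, 0.1514]
tool_rot: [-3.141, 0.0, 1.571]
contact_force: [-2.7, -0.0, 1.6]
opening: 0.034
```

Now down in 1 mm steps, watching for the release.

apply_moves([
  {"offset":[0,0,0.7],"rotation":[0,0,0]},
  {"offset":[0,0,0.3],"rotation":[0,0,0]},
])

```text
time: 17.53
tool_pos: [0.5274, -0.2681, 0.1503]
tool_rot: [-3.141, 0.0, 1.571]
contact_force: [-2.4, 0.8, 1.6]
opening: 0.0337
```

apply_moves([
  {"offset":[0,0,0.7],"rotation":[0,0,0]},
  {"offset":[0,0,0.3],"rotation":[0,0,0]},
])

```text
time: 17.7
tool_pos: [0.5274, -0.2681, 0.149]
tool_rot: [-3.141, 0.0, 1.571]
contact_force: [-1.7, 0.5, 1.0]
opening: 0.0339
```

apply_moves([
  {"offset":[0,0,0.7],"rotation":[0,0,0]},
  {"offset":[0,0,0.3],"rotation":[0,0,0]},
])

```text
time: 17.87
tool_pos: [0.5273, -0.2681, 0.1476]
tool_rot: [-3.141, -0.0, 1.571]
contact_force: [-1.9, 0.1, 0.2]
opening: 0.0336
```

apply_moves([
  {"offset":[0,0,0.5],"rotation":[0,0,0]},
  {"offset":[0,0,0.2],"rotation":[0,0,0]},
])

```text
time: 18.03
tool_pos: [0.5274, -0.268, 0.1463]
tool_rot: [-3.141, -0.0, 1.571]
contact_force: [-0.5, -0.9, -1.8]
opening: 0.0338
```

apply_moves([
  {"offset":[0,0,0.5],"rotation":[0,0,0]},
  {"offset":[0,0,0.2],"rotation":[0,0,0]},
])

```text
time: 18.2
tool_pos: [0.5277, -0.268, 0.1453]
tool_rot: [-3.141, -0.001, 1.57]
contact_force: [0.2, 0.1, -1.8]
opening: 0.0343
```

Release felt near TCP z = 0.1465: vertical and side forces fell back to baseline. I stop here and hold still for over half a second.

apply_moves([
  {"offset":[0,0,0],"rotation":[0,0,0]},
  {"offset":[0,0,0],"rotation":[0,0,0]},
])

```text
time: 18.37
tool_pos: [0.5281, -0.2679, 0.1451]
tool_rot: [3.141, -0.001, 1.571]
contact_force: [0.5, -0.3, -1.4]
opening: 0.0339
```

apply_moves([
  {"offset":[0,0,0],"rotation":[0,0,0]},
  {"offset":[0,0,0],"rotation":[0,0,0]},
  {"offset":[0,0,0],"rotation":[0,0,0]},
  {"offset":[0,0,0],"rotation":[0,0,0]},
  {"offset":[0,0,0],"rotation":[0,0,0]},
  {"offset":[0,0,0],"rotation":[0,0,0]},
  {"offset":[0,0,0],"rotation":[0,0,0]},
])

```text
time: 18.95
tool_pos: [0.5282, -0.2678, 0.1452]
tool_rot: [3.141, -0.001, 1.571]
contact_force: [-0.9, -0.0, -2.3]
opening: 0.0342
```

Run:
```python
from h import *
q,p=avg('scene',2); s=observe(); print(s['tool_pos'],s['contact_force'],s['time'])
t=s['tool_pos']
draw(q,(250,90,320,165),8,[(circ(t[0],t[1],t[2]-.1085,.0174),(0,255,0)),(circ(t[0],t[1],t[2]-.0385,.0174),(0,255,0))],'m.png')
```

```text
[ 0.52811373 -0.2678182   0.14515112] [-1.38443366 -0.22946601 -1.15717502] 19.05
```

View pics/m.png

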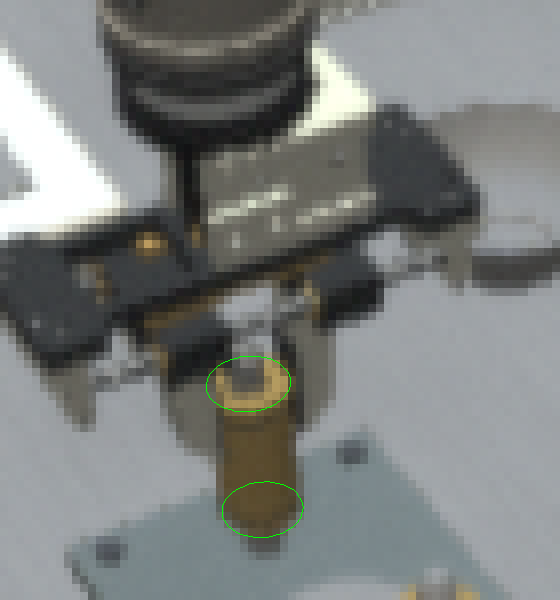

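apply_moves([
  {"offset":[0,0,0],"rotation":[0,0,0]},
  {"offset":[0,0,0],"rotation":[0,0,0]},
  {"offset":[0,0,0],"rotation":[0,0,0]},
  {"offset":[0,0,0],"rotation":[0,0,0]},
  {"offset":[0,0,0],"rotation":[0,0,0]},
  {"offset":[0,0,0],"rotation":[0,0,0]},
], grip=0.2)

```text
time: 19.55
tool_pos: [0.529, -0.2683, 0.1465]
tool_rot: [3.138, 0.001, 1.571]
contact_force: [0.7, -0.5, 0.2]
opening: 0.0695
```

apply_moves([
  {"offset":[0,0,-6],"rotation":[0,0,0]},
  {"offset":[0,0,-10],"rotation":[0,0,0]},
  {"offset":[0,0,-10],"rotation":[0,0,0]},
  {"offset":[0,0,-10],"rotation":[0,0,0]},
  {"offset":[0,0,-10],"rotation":[0,0,0]},
  {"offset":[0,0,-5],"rotation":[0,0,0]},
])

```text
time: 20.05
tool_pos: [0.5288, -0.2682, 0.2028]
tool_rot: [3.138, 0.001, 1.571]
contact_force: [0.4, -0.5, -0.0]
opening: 0.0734
```

apply_moves([
  {"offset":[0,0,-10],"rotation":[0,0,0]},
  {"offset":[0,0,-15],"rotation":[0,0,0]},
  {"offset":[0,0,-15],"rotation":[0,0,0]},
  {"offset":[0,0,-15],"rotation":[0,0,0]},
  {"offset":[0,0,-15],"rotation":[0,0,0]},
  {"offset":[0,0,-5],"rotation":[0,0,0]},
  {"offset":[0,0,0],"rotation":[0,0,0]},
])

```text
time: 20.63
tool_pos: [0.5285, -0.268, 0.2878]
tool_rot: [3.134, 0.004, 1.571]
contact_force: [-0.0, 0.4, -0.2]
opening: 0.0736
```

Run:
```python
from h import *
q,p=avg('scene',2); s=observe(); print(s['tool_pos'],s['contact_force'],s['time'])
draw(q,(250,90,320,165),8,[(circ(.5282,-.2678,.0367,.0174),(0,255,0)),(circ(.5282,-.2678,.1067,.0174),(0,255,0))],'n.png')
save(p,'full.png')
```

```text
[ 0.52822098 -0.26783969  0.28628804] [ 0.27603656 -0.45295173 -0.16124755] 20.7333
```

View pics/n.png

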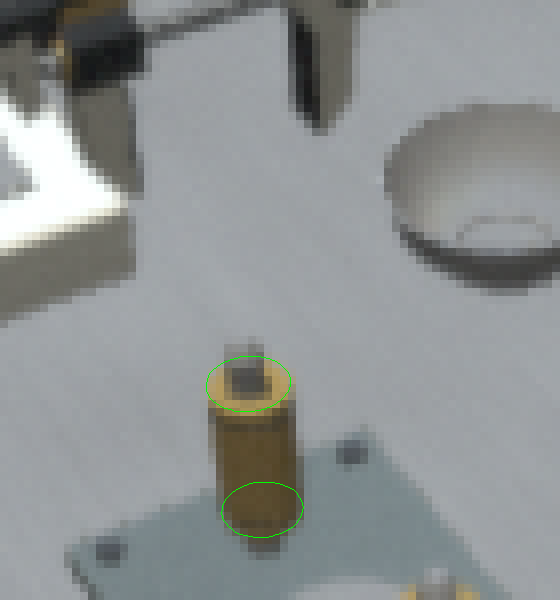

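View pics/full.png

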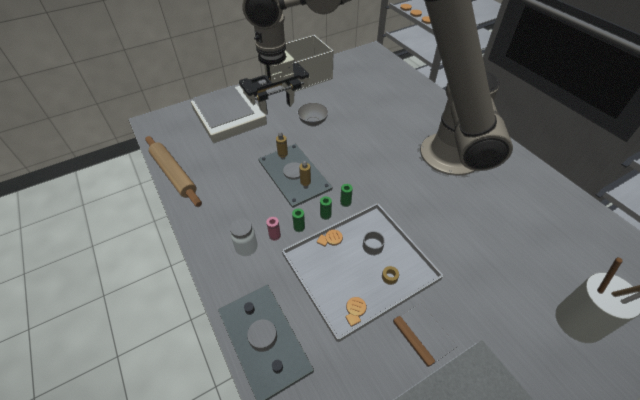

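The sleeve stands on the post at crop (250,460), 20 mm or so above the plate, exactly where it was released. Everything else is in place and the gripper is clear.

```bash
python3 -c "
from h import *
print(hand_in())"
```

```text
the job is handed in; nothing more can be done
None
```

The brass sleeve is locked on the bare guide post, and I have handed the job in; `hand_in()` reports no verdict. It finished about 21 s in, within the 61 s limit.

- **Click:** Going down, the lower edge met the ball at about TCP z 0.184. The force released at about 0.1465, with both upward and sideways force back to baseline. I stopped at about 0.145, where the underside is roughly 22 mm above the base plate. That is about 39 mm past first contact, as the description predicts.
- **Hold and release:** I held the sleeve still in the grip for about 0.75 s, then opened the gripper and rose straight up.
- **Last checks:** In the final picture the sleeve stands where it was released, with the post tip showing above it. The gripper is clear of it with contact force near zero. In the scene picture the other things look where they were.
- **What went wrong on the way:** On the first grasp attempt the arm drifted about 10 mm in x. One finger tilted the sleeve on the pan. I backed off slowly, it stood up again in its original place, and I regrasped it centred.
- **Not checked:** The top camera was blocked by the arm at the post, so the alignment there rests on the scene camera and the felt forces.

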